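# Ready the laser line: push in three keys in order

## Task

Ready the laser line: with the fingertips, press the yellow key, then the green key, then the blue key gently down until each is fully in; the keys stay in on their own. Leave the white key alone, do not touch the red emergency stop, and do not pick up, push away or upset the units or anything else on the table.

Things in the scene. Friction and masses are not known exactly. Their poses are not given: they have to be found in the camera images.
- yellow_key_top (a point): centre of the flat top of the yellow key: a yellow round cap, 30 mm across, on a black round collar, 34 mm across, standing up from its unit. With the key fully out and untouched this point is 60 mm above the table, 20 mm above the unit's top; fully in and let go, 10 mm above the unit's top. It moves with the cap. z is up.
- yellow_key (a joint): how far the collar of the yellow key is pushed straight down into its unit: 0 out, 0.010 m fully in, at a firm stop. About 3 N moves it; it stays where it is left. It starts within 1.5 mm of fully out. The cap on it is sprung (1.2 N per mm, up to 6 mm, back up when let go): pressed from above, the cap first gives 2 mm, then the collar goes down, and at its stop the cap gives up to 4 mm more before all is hard.
- yellow_unit: cream control unit with the yellow key, a loose box 100 (x) by 90 (y) by 40 mm high, about 0.8 kg; origin at the centre of its underside, z up. The key stands 12 mm from the centre towards the unit's -x side.
- green_key_top (a point): centre of the flat top of the green key: a green round cap, 30 mm across, on a black round collar, 34 mm across, standing up from its unit. With the key fully out and untouched this point is 75 mm above the table, 20 mm above the unit's top; fully in and let go, 10 mm above the unit's top. It moves with the cap. z is up.
- green_key (a joint): how far the collar of the green key is pushed straight down into its unit: 0 out, 0.010 m fully in, at a firm stop. About 3 N moves it; it stays where it is left. It starts within 1.5 mm of fully out. The cap on it is sprung (1.2 N per mm, up to 6 mm, back up when let go): pressed from above, the cap first gives 2 mm, then the collar goes down, and at its stop the cap gives up to 4 mm more before all is hard.
- green_unit: beige control unit with the green key, a loose box 100 (x) by 90 (y) by 55 mm high, about 0.8 kg; origin at the centre of its underside, z up. The key stands 12 mm from the centre towards the unit's -x side.
- blue_key_top (a point): centre of the flat top of the blue key: a blue round cap, 30 mm across, on a black round collar, 34 mm across, standing up from its unit. With the key fully out and untouched this point is 68 mm above the table, 20 mm above the unit's top; fully in and let go, 10 mm above the unit's top. It moves with the cap. z is up.
- blue_key (a joint): how far the collar of the blue key is pushed straight down into its unit: 0 out, 0.010 m fully in, at a firm stop. About 3 N moves it; it stays where it is left. It starts within 1.5 mm of fully out. The cap on it is sprung (1.2 N per mm, up to 6 mm, back up when let go): pressed from above, the cap first gives 2 mm, then the collar goes down, and at its stop the cap gives up to 4 mm more before all is hard.
- blue_unit: light grey control unit with the blue key, a loose box 100 (x) by 90 (y) by 48 mm high, about 0.8 kg; origin at the centre of its underside, z up. The key stands 12 mm from the centre towards the unit's -x side.
- white_key_top (a point): centre of the flat top of the white key: a white round cap, 30 mm across, on a black round collar, 34 mm across, standing up from its unit. With the key fully out and untouched this point is 64 mm above the table, 20 mm above the unit's top; fully in and let go, 10 mm above the unit's top. It moves with the cap. z is up.
- white_key (a joint): how far the collar of the white key is pushed straight down into its unit: 0 out, 0.010 m fully in, at a firm stop. About 3 N moves it; it stays where it is left. It starts within 1.5 mm of fully out. The cap on it is sprung (1.2 N per mm, up to 6 mm, back up when let go): pressed from above, the cap first gives 2 mm, then the collar goes down, and at its stop the cap gives up to 4 mm more before all is hard.
- white_unit: dark grey control unit with the white key, a loose box 100 (x) by 90 (y) by 44 mm high, about 0.8 kg; origin at the centre of its underside, z up. The key stands 12 mm from the centre towards the unit's -x side.
- stop_box: emergency stop: grey box 66 x 66 x 40 mm with a red mushroom head 40 mm wide, 67 mm high in all, loose; origin at the centre of its underside. Not to be touched.
- lens_post: lens in a black round mount on a silver post, foot 44 mm wide, 99 mm high, loose, free-standing; origin at the centre of its underside
- mirror_post: mirror in a black square mount on a silver post, foot 44 mm wide, 102 mm high, loose, free-standing; origin at the centre of its underside
- sample_jar: amber jar with black cap, 40 mm wide, 60 mm high, loose; origin at the centre of its underside
- pen_cup: empty black cup, 72 mm wide, 75 mm high, loose; origin at the centre of its underside
- driver: red-handled screwdriver 170 mm long lying on the table, loose; handle to its own -x
- mouse: black computer mouse 100 x 60 x 32 mm, loose; origin at the centre of its underside
There are look-alikes about, which are no part of the job. Leave any purple look-alike of the white_unit alone.

How it is judged (in metres and radians):
On the way, in this order (a step that is already met when the one before it is completed fails the run):
1. the yellow key is pressed in while green and blue are still out (value of joint yellow_key above 0.0065 m and value of joint each of green_key, blue_key, white_key below 0.003 m), for 0.1 s.
2. then the green key is pressed in while blue is still out (value of joint each of yellow_key, green_key above 0.0065 m and value of joint each of blue_key, white_key below 0.003 m), for 0.1 s.
3. then the blue key is pressed in (value of joint each of yellow_key, green_key, blue_key above 0.0065 m and value of joint white_key below 0.003 m), for 0.1 s.
At the end, for the whole second after the job is handed in: The yellow, green and blue keys each stand at least 6.5 mm in (of 10 mm), the white key less than 3 mm in; every unit at rest within 15 mm of where it began, and the other things within 15 mm (all of step 3 and distance of each of yellow_unit, green_unit, blue_unit, white_unit, stop_box, lens_post, mirror_post, sample_jar, pen_cup, driver, mouse from where it was at the start of the episode below 0.015 m and linear speed of each of yellow_unit, green_unit, blue_unit, white_unit below 0.02 m/s); the robot touches nothing.
It fails at once if a control unit is pushed more than 15 mm or lifted (distance of any of yellow_unit, green_unit, blue_unit, white_unit from where it was at the start of the episode above 0.015 m or height (world z) of any of yellow_unit, green_unit, blue_unit, white_unit above 0.006 m).
It fails at once if a key or its unit is pressed harder than 25 N (contact force between any of the fingers, the arm and yellow_unit above 25 N or contact force between any of the fingers, the arm and green_unit above 25 N or contact force between any of the fingers, the arm and blue_unit above 25 N or contact force between any of the fingers, the arm and white_unit above 25 N).
It fails at once if the white key is pressed (value of joint white_key above 0.003 m).
It fails at once if the emergency stop is touched or shifted (contact force between any of the fingers, the arm and stop_box above 0.5 N or distance of stop_box from where it was at the start of the episode above 0.01 m).
It fails at once if another thing on the table is moved more than 15 mm or upset (distance of any of lens_post, mirror_post, sample_jar, pen_cup, driver, mouse from where it was at the start of the episode above 0.015 m or angle between any of lens_post, mirror_post, sample_jar, pen_cup's own z axis and vertical above 0.3 rad).
It also fails if it takes over 54 s, if anything falls off the work surface, if the arm or the gripper's body presses on something with over 40 N, if the wrist force passes 120 N, or if a joint passes its speed limit or range.

## Robot

A 6-joint arm with a two-finger parallel gripper is mounted at the origin on the work surface. World frame = base frame: x ahead of the robot, y to its left, z up, the work surface at z = 0. Lengths are in mm, angles in rad, forces in N, time in s.
With the tool pointing down it reaches from about 275 to 750 mm from the base axis. Payload 10.2 kg.
Tool frame: the origin (TCP) lies midway between the tips of the shut fingers; the grasp point (between the pads) lies 19 mm behind it (ctrl.tcp_to_grasp is the z of the grasp point in the tool frame, in mm); z points along the fingers, y is the direction in which the jaws open and shut (so a half turn about z gives the same grasp; the last joint's range is limited). The gripper opens to 85 mm and grips with 20 to 120 N. Pads are 22 mm wide; open, the fingers measure 114 mm over their backs; the gripper's body (76 mm by 85 mm) begins 54 mm behind the grasp point. The pads swing forward as they close: fully open they stand 13 mm farther back than shut.
Start: joints at [1.081, 0.313, 1.498, -0, 1.331, -0.223], TCP at [138.427, 506.428, 231.294] pointing down, gripper open.
Joint ranges: [-2.94, 2.94], [-0.97, 2.17], [0.19, 2.56], [-1.23, 4.37], [0.02, 3.11], [-2.88, 2.88]. Speed limits (rad/s): [2.39, 2.39, 3.01, 3.14, 3.14, 3.14].

## Interface

Orientations are given as a unit quaternion [w, x, y, z].
In Python, from rig import sensors, capture, order, ctrl gives the robot as it stands. The module is installed in compiled form; this text tells all that it offers.
- The arm moves only by the tool play_rows, never from a script. Its argument "deltas" is a list of rows, each a list of 7 numbers: the shift along the world's x, y, z in units of 40 mm (1.0 is 40 mm), then the turn, a rotation vector about the world's x, y, z in units of 6 degrees (1.0 is 6 degrees), then the opening, from -1 (shut) to 1 (fully open). A call has 1 to 8 rows; each row shifts and turns the commanded pose from where the row before left it; what a row does not reach is not made up. A row lasts 1/12 s, in which the tool goes at most 41.7 mm and 7.16 degrees, less where a joint would pass 70% of its speed; a pose out of reach is approached as far as the arm can. A call is refused whole if a number of a shift passes 1 or a number of a turn 1, either way. A call with a gripper value outside its range is refused whole. The fingers move at their own pace and stop on an object; "squeeze" is the grip in N (left out, the last holds). Time passes only in rows, so rows that do not move let the fingers close. It gives the time, the measured TCP pose, the force and the opening at its end, in the units of the state.
- sensors.sense(): the state, without advancing time (a new reading comes with each control period).
- capture(name): name is "scene" or "top" or "wrist"; returns a dict with "pixels" (420x560x3 uint8, red, green, blue), "z_map" (420x560 float32, mm along the optical axis (not along the pixel's ray), 0 where there is no reading), "fx", "fy", "cx", "cy" (pixels), "eye" and "rotation" of the camera in the world; the wrist camera has in their place "tool_from_camera" (4x4, takes a point from camera to tool coordinates, whose origin is the TCP and whose axes are the flange's). Camera axes: x right, y down, z forward; pixel columns grow to the right and rows downward; lengths in mm; the calibration is good to about 2 mm. The wrist camera is an equidistant fisheye: a pixel r from the principal point sees the ray r / f radians off the axis. A picture is of the moment at which its call begins: read the wrist's pose just before it.
- order.finish_job(): hands the job in, once; it reports no verdict.
The state is a dict: "time_s": time; "joints": joint angles; "dq": joint speeds; "tau": joint torques, N m; "eef_pos": TCP position; "ee_rot": TCP orientation; "force": force on the tool from outside, world axes, zero at the start; "wrist_torque": the same for the moment, N m; "grip_width": opening from 0.0 (shut) to 1.0 (fully open).
Only numpy, scipy, OpenCV 4.12 (cv2) and the standard library are available. Lean on these libraries where they do the work, as an engineer would, in place of code of your own. Each camera call takes 0.05 s, during which the arm holds its last target. There are 200 camera calls.

## Working session

There is one attempt and no reset: what is moved stays moved. The work goes in short steps, Python scripts to look and compute and a tool call to move; the robot and the scene stay as the last step left them, time stands still between calls to the robot, and variables do not carry over. Pictures are saved under pics/ and viewed, about 8 in all and at most 12, crops included, and the job is handed in when it is done.

Besides the shell and the picture viewer there is one more tool, called in YAML: its name, and indented under it one key for each argument. play_rows: Moves the arm, as the interface text tells. Its arguments: {"type":"object","properties":{"deltas":{"type":"array","items":{"type":"array","items":{"type":"number"}}},"squeeze":{"type":"number"}},"required":["deltas"]}

```bash
mkdir -p pics
cat > h.py <<'E'
import numpy as np, cv2
from rig import sensors, capture, order, ctrl
def save(c,n): cv2.imwrite('pics/'+n+'.png', cv2.cvtColor(c['pixels'],cv2.COLOR_RGB2BGR))
def cloud(c):
    v,u=np.mgrid[0:420,0:560]; z=c['z_map']
    p=np.stack([(u-c['cx'])/c['fx']*z,(v-c['cy'])/c['fy']*z,z],-1)
    return p@np.array(c['rotation']).T+np.array(c['eye'])
E
python3 - <<'E'
from h import *
for n in('top','scene'):
    c=capture(n); save(c,n); np.savez(n,**c); print(n,c['eye'],c['fx'],np.array(c['rotation']).round(2).tolist())
s=sensors.sense(); print(s)
E
```

```text
top [ 403.44216846  -37.10772899 1647.04706936] 515.4826897859108 [-0.04, 0.72, -0.7, 0.03]
scene [1025.36253833 -489.91933154 1034.69094186] 487.07442749935944 [-0.28, 0.87, 0.39, -0.12]
{'time_s': 0.1, 'joints': array([ 1.08061849e+00,  3.13402494e-01,  1.49831636e+00, -2.17959006e-05,
        1.33099418e+00, -2.23401333e-01]), 'dq': array([-5.04080812e-04, -1.36805476e-03, -1.92350682e-03, -4.24299663e-05,
       -2.59357179e-04, -8.27632006e-04]), 'tau': array([ 4.09377040e-03, -4.12895823e+01, -2.60143822e+01, -1.99255379e-05,
        2.99322914e-03,  2.84844072e-05]), 'eef_pos': array([138.31746967, 506.23146636, 230.80482557]), 'ee_rot': array([-1.85738520e-04,  1.32990463e-01,  9.91117159e-01, -5.28608435e-04]), 'force': array([ 0.04109253, -0.28549979,  0.07533054]), 'wrist_torque': array([ 0.03297636,  0.01226482, -0.01113826]), 'grip_width': 1.0003369668590028}
```

View pics/top.png

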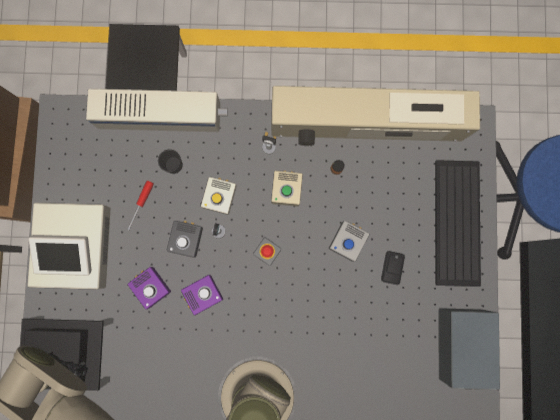

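View pics/scene.png

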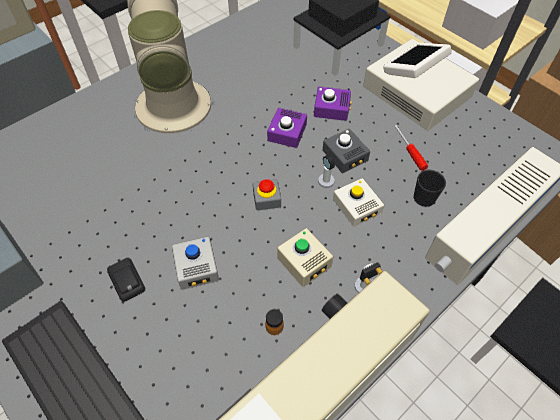

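Top view: yellow key (217,198), green (287,190), blue (348,244), white (182,242), red stop (267,252). The purple look-alikes are at (148,290) and (204,294). Only one yellow, one green and one blue key can be seen, and the unit colours match (cream, beige, light grey). The lens post (218,231) stands close to the yellow unit.

Run:
```python
from h import *
H={'yellow':(60,20,35),'green':(75,45,85),'blue':(68,105,125)}
for n in('top','scene'):
    c=dict(np.load(n+'.npz')); P=cloud(c); hsv=cv2.cvtColor(c['pixels'],cv2.COLOR_RGB2HSV)
    for k,(h,a,b) in H.items():
        m=cv2.inRange(hsv,(a,120,60),(b,255,255))
        N,L,S,C=cv2.connectedComponentsWithStats(m)
        for i in range(1,N):
            if not 25<S[i,4]<600: continue
            q=P[L==i]; z=np.median(q[:,2])
            if not 30<z<110 or np.linalg.norm(q[0,:2])>800: continue
            t=(L==i)&(abs(P[...,2]-np.percentile(q[:,2],80))<4)
            v,u=[x.mean() for x in np.where(t)]
            R=np.array(c['rotation']); d=R@[(u-c['cx'])/c['fx'],(v-c['cy'])/c['fy'],1]; e=c['eye']
            print(n,k,S[i],C[i].round(1),'ray@h',(e+d*(h-e[2])/d[2]).round(1),'depth',P[t].mean(0).round(1), 'ext',np.ptp(P[t],axis=0).round())
c=dict(np.load('top.npz'));s=dict(np.load('scene.npz'))
A=cv2.resize(c['pixels'][130:280,150:380],None,fx=3,fy=3,interpolation=cv2.INTER_CUBIC)
save({'pixels':A},'crop')
```

```text
Traceback (most recent call last):
  File "h.py", line 7, in cloud
    return p@np.array(c['rotation']).T+np.array(c['eye'])
           ~^~~~~~~~~~~~~~~~~~~~~~~~~~
ValueError: matmul: Input operand 1 has a mismatch in its core dimension 0, with gufunc signature (n?,k),(k,m?)->(n?,m?) (size 4 is different from 3)
```

The camera rotation is a quaternion (w first), so I'll convert it.

```bash
cat > h.py <<'E'
import numpy as np, cv2
from scipy.spatial.transform import Rotation as Ro
from rig import sensors, capture, order, ctrl
def save(c,n): cv2.imwrite('pics/'+n+'.png', cv2.cvtColor(c['pixels'],cv2.COLOR_RGB2BGR))
def rot(q): return Ro.from_quat(q,scalar_first=True).as_matrix()
def cloud(c):
    v,u=np.mgrid[0:420,0:560]; z=c['z_map']
    p=np.stack([(u-c['cx'])/c['fx']*z,(v-c['cy'])/c['fy']*z,z],-1)
    return p@rot(c['rotation']).T+np.array(c['eye'])
E
cat > m.py <<'E'
from h import *
H={'yellow':(60,20,35),'green':(75,45,85),'blue':(68,105,125)}
def measure(n,c):
    P=cloud(c); hsv=cv2.cvtColor(c['pixels'],cv2.COLOR_RGB2HSV)
    for k,(h,a,b) in H.items():
        m=cv2.inRange(hsv,(a,120,60),(b,255,255))
        N,L,S,C=cv2.connectedComponentsWithStats(m)
        for i in range(1,N):
            if not 25<S[i,4]<600: continue
            q=P[L==i]; z=np.median(q[:,2])
            if not 30<z<110 or np.linalg.norm(q[0,:2])>800: continue
            t=(L==i)&(abs(P[...,2]-np.percentile(q[:,2],80))<4)
            v,u=[x.mean() for x in np.where(t)]
            d=rot(c['rotation'])@[(u-c['cx'])/c['fx'],(v-c['cy'])/c['fy'],1]; e=c['eye']
            print(n,k,S[i],C[i].round(1),'ray@h',(e+d*(h-e[2])/d[2]).round(1),'depth',P[t].mean(0).round(1), 'ext',np.ptp(P[t],axis=0).round())
E
python3 - <<'E'
from m import *
for n in('top','scene'): measure(n,dict(np.load(n+'.npz')))
c=dict(np.load('top.npz')); P=cloud(c)
for u,v in((182,242),(267,252),(218,231),(268,145),(338,166)): print(u,v,P[v,u].round())
A=cv2.resize(c['pixels'][130:280,150:380],None,fx=3,fy=3,interpolation=cv2.INTER_CUBIC)
save({'pixels':A},'crop')
E
```

```text
top yellow [212 193  10  10  72] [216.3 197.7] ray@h [611.  143.8  60. ] depth [610.8 143.7  61.2] ext [26. 26.  7.]
top green [282 186   9   8  55] [286.4 189.9] ray@h [638.1 -73.2  75. ] depth [638.3 -73.2  73.9] ext [22. 25.  7.]
top blue [344 239  10  10  69] [348.4 243.7] ray@h [ 476.7 -267.2   68. ] depth [ 476.6 -267.    69.4] ext [24. 28.  7.]
scene yellow [257 186  19  12 104] [266.4 192.8] ray@h [469.  -34.4  60. ] depth [459.5 -26.6  43.4] ext [47. 46.  7.]
scene yellow [351 186  12  11 103] [356.8 190.7] ray@h [613.5 141.2  60. ] depth [612.6 142.5  58. ] ext [26. 30.  8.]
scene green [296 239  13  12 119] [301.6 244.5] ray@h [641.6 -75.4  75. ] depth [640.8 -74.5  73. ] ext [28. 27.  7.]
scene blue [186 245  13  12 122] [191.7 250.2] ray@h [ 482.9 -269.5   68. ] depth [ 481.3 -268.8   65.2] ext [28. 26.  7.]
182 242 [470. 244.  56.]
267 252 [447. -19.  67.]
218 231 [507. 134.  62.]
268 145 [781. -13.  61.]
338 166 [ 719. -232.   65.]
```

View pics/crop.png

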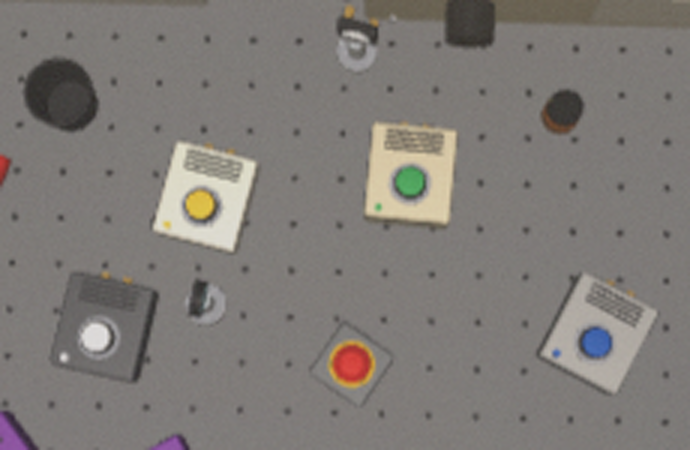

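The crop confirms the three units: yellow cream at (200,205), green beige at (410,182), blue light grey at (596,342). Stop at (352,363), lens post at (205,302). The heights fit (61/74/69 mm) and the two views agree within 6 mm. I'll shut the fingers and go above yellow at about (612,143).

play_rows:
  deltas:
    - [0.74, -0.57, 0, 0, 0, 0, -1]
    - [0.74, -0.57, 0, 0, 0, 0, -1]
    - [0.74, -0.57, 0, 0, 0, 0, -1]
    - [0.74, -0.57, 0, 0, 0, 0, -1]
    - [0.74, -0.57, 0, 0, 0, 0, -1]
    - [0.74, -0.57, 0, 0, 0, 0, -1]
    - [0.74, -0.57, 0, 0, 0, 0, -1]
    - [0.74, -0.57, 0, 0, 0, 0, -1]
  squeeze: 40

```text
time_s: 0.77
eef_pos: [376.3, 322.6, 231.1]
ee_rot: [-0.0, 0.133, 0.991, -0.0]
force: [0.4, 1.4, 0.2]
grip_width: -0.001
```

play_rows:
  deltas:
    - [0.74, -0.57, -0.2, 0, 0, 0, -1]
    - [0.74, -0.57, -0.2, 0, 0, 0, -1]
    - [0.74, -0.57, -0.2, 0, 0, 0, -1]
    - [0.74, -0.57, -0.2, 0, 0, 0, -1]
    - [0.74, -0.57, -0.2, 0, 0, 0, -1]
    - [0.74, -0.57, -0.2, 0, 0, 0, -1]
    - [0.74, -0.57, -0.2, 0, 0, 0, -1]
    - [0.74, -0.57, -0.2, 0, 0, 0, -1]

```text
time_s: 1.43
eef_pos: [613.1, 140.2, 166.4]
ee_rot: [-0.0, 0.133, 0.991, -0.0]
force: [0.2, -0.6, 0.8]
grip_width: -0.001
```

play_rows:
  deltas:
    - [0, 0, -0.4, 0, 0, 0, -1]
    - [0, 0, -0.4, 0, 0, 0, -1]
    - [0, 0, 0, 0, 0, 0, -1]
    - [0, 0, 0, 0, 0, 0, -1]

```text
time_s: 1.77
eef_pos: [611.6, 141.7, 134.7]
ee_rot: [-0.001, 0.133, 0.991, -0.0]
force: [1.0, -0.4, 0.8]
grip_width: 0.001
```

```bash
cat > w.py <<'E'
from m import *
import sys
def wrist(k,name):
    s=sensors.sense(); c=capture('wrist'); save(c,name); h,a,b=H[k]
    m=cv2.inRange(cv2.cvtColor(c['pixels'],cv2.COLOR_RGB2HSV),(a,120,60),(b,255,255))
    N,L,S,C=cv2.connectedComponentsWithStats(m)
    T=np.array(c['tool_from_camera']); R=rot(s['ee_rot'])
    e=R@T[:3,3]+s['eef_pos']
    print('tcp',s['eef_pos'].round(1),'force',s['force'].round(1))
    for i in range(1,N):
        if S[i,4]<150: continue
        x,y=C[i]; dx,dy=x-c['cx'],y-c['cy']; r=np.hypot(dx,dy); t=r/c['fx']
        d=R@T[:3,:3]@[dx/r*np.sin(t),dy/r*np.sin(t),np.cos(t)]
        print(k,S[i],C[i].round(),'->',(e+d*(h-e[2])/d[2]).round(1))
if __name__=='__main__': wrist(*sys.argv[1:])
E
python3 w.py yellow wy
```

```text
tcp [611.6 141.7 134.7] force [ 1.  -0.4  0.8]
yellow [ 33  60  36  55 813] [56. 88.] -> [463.9   5.3  60. ]
yellow [ 259  198   42   42 1367] [280. 218.] -> [609.9 144.6  60. ]
```

View pics/wy.png

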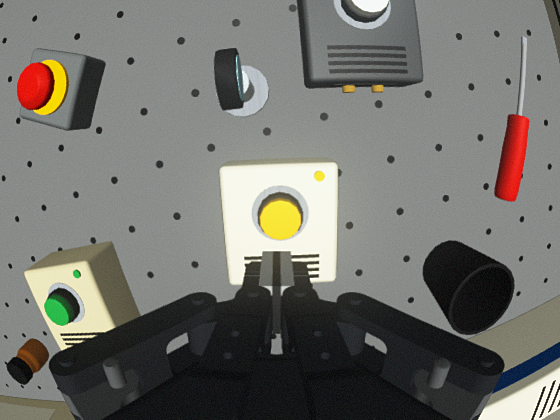

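The wrist view shows the yellow cap at (280,217) on the cream unit, which puts it at about (610,144.5). With the other views I take (611,143.5). I'll nudge y, descend and then press slowly.

play_rows:
  deltas:
    - [0, 0.04, -0.5, 0, 0, 0, -1]
    - [0, 0, -0.5, 0, 0, 0, -1]
    - [0, 0, -0.5, 0, 0, 0, -1]
    - [0, 0, -0.2, 0, 0, 0, -1]
    - [0, 0, 0, 0, 0, 0, -1]
    - [0, 0, 0, 0, 0, 0, -1]

```text
time_s: 2.32
eef_pos: [612.6, 143.5, 68.6]
ee_rot: [0.001, 0.133, 0.991, 0.0]
force: [0.6, -0.1, -0.1]
grip_width: 0.003
```

play_rows:
  deltas:
    - [0, 0, -0.05, 0, 0, 0, -1]
    - [0, 0, -0.05, 0, 0, 0, -1]
    - [0, 0, -0.05, 0, 0, 0, -1]
    - [0, 0, -0.05, 0, 0, 0, -1]
    - [0, 0, -0.05, 0, 0, 0, -1]
    - [0, 0, 0, 0, 0, 0, -1]
    - [0, 0, 0, 0, 0, 0, -1]

```text
time_s: 2.9
eef_pos: [612.2, 143.3, 57.5]
ee_rot: [0.0, 0.133, 0.991, 0.0]
force: [0.2, 0.1, 1.5]
grip_width: 0.003
```

Contact is where expected: 1.5 N at z 57.5.

play_rows:
  deltas:
    - [0, 0, -0.04, 0, 0, 0, -1]
    - [0, 0, -0.04, 0, 0, 0, -1]
    - [0, 0, -0.04, 0, 0, 0, -1]
    - [0, 0, -0.04, 0, 0, 0, -1]
    - [0, 0, -0.04, 0, 0, 0, -1]
    - [0, 0, 0, 0, 0, 0, -1]
    - [0, 0, 0, 0, 0, 0, -1]

```text
time_s: 3.48
eef_pos: [612.1, 143.2, 49.2]
ee_rot: [0.0, 0.133, 0.991, 0.0]
force: [1.7, 0.6, 2.8]
grip_width: 0.0
```

play_rows:
  deltas:
    - [0, 0, -0.03, 0, 0, 0, -1]
    - [0, 0, -0.03, 0, 0, 0, -1]
    - [0, 0, 0, 0, 0, 0, -1]
    - [0, 0, 0, 0, 0, 0, -1]

```text
time_s: 3.82
eef_pos: [612.2, 143.2, 47.0]
ee_rot: [0.0, 0.133, 0.991, 0.0]
force: [1.0, 0.2, 3.3]
grip_width: -0.001
```

play_rows:
  deltas:
    - [0, 0, -0.025, 0, 0, 0, -1]
    - [0, 0, -0.02, 0, 0, 0, -1]
    - [0, 0, 0, 0, 0, 0, -1]
    - [0, 0, 0, 0, 0, 0, -1]

```text
time_s: 4.15
eef_pos: [612.2, 143.2, 45.4]
ee_rot: [0.0, 0.133, 0.991, 0.0]
force: [0.5, -0.5, 6.2]
grip_width: 0.001
```

Force climbs to 6.2 N, so the collar is on its stop. Now lift and go over green, at about (639,-74).

play_rows:
  deltas:
    - [0, 0, 0.3, 0, 0, 0, -1]
    - [0, 0, 0.7, 0, 0, 0, -1]
    - [0, 0, 0.9, 0, 0, 0, -1]
    - [0, 0, 0.6, 0, 0, 0, -1]
    - [0.1, -0.9, 0, 0, 0, 0, -1]
    - [0.1, -0.9, 0, 0, 0, 0, -1]
    - [0.1, -0.9, 0, 0, 0, 0, -1]
    - [0.1, -0.9, 0, 0, 0, 0, -1]

```text
time_s: 4.82
eef_pos: [627.5, -2.1, 145.4]
ee_rot: [-0.001, 0.133, 0.991, 0.0]
force: [1.0, -1.0, 0.7]
grip_width: -0.004
```

play_rows:
  deltas:
    - [0.13, -0.9, 0, 0, 0, 0, -1]
    - [0.13, -0.92, 0, 0, 0, 0, -1]
    - [0, 0, 0, 0, 0, 0, -1]
    - [0, 0, 0, 0, 0, 0, -1]
    - [0, 0, 0, 0, 0, 0, -1]

```text
time_s: 5.23
eef_pos: [638.0, -72.9, 145.0]
ee_rot: [-0.001, 0.133, 0.991, 0.0]
force: [-0.4, -0.2, 0.3]
grip_width: -0.0
```

```bash
python3 w.py green wg && python3 w.py yellow wy2
```

```text
tcp [638.  -72.9 145. ] force [-0.4 -0.2  0.3]
green [ 256  204   42   40 1304] [277. 224.] -> [638.1 -72.7  75. ]
tcp [638.1 -72.3 145.1] force [-0.3  0.3 -0.6]
yellow [492 105  28  34 753] [505. 122.] -> [609.1 131.   60. ]
```

View pics/wg.png

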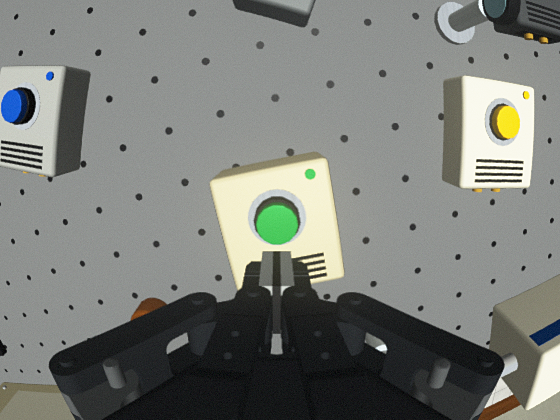

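Green cap at (277,223) on the beige unit is right under the tool. Yellow, at (505,122), now stands visibly lower. Descend to z 81, then press to about z 60.5.

play_rows:
  deltas:
    - [0.01, -0.01, -0.5, 0, 0, 0, -1]
    - [0, 0, -0.5, 0, 0, 0, -1]
    - [0, 0, -0.4, 0, 0, 0, -1]
    - [0, 0, -0.2, 0, 0, 0, -1]
    - [0, 0, -0.1, 0, 0, 0, -1]
    - [0, 0, -0.05, 0, 0, 0, -1]
    - [0, 0, -0.05, 0, 0, 0, -1]
    - [0, 0, 0, 0, 0, 0, -1]

```text
time_s: 6.0
eef_pos: [639.2, -73.8, 73.7]
ee_rot: [0.001, 0.133, 0.991, -0.0]
force: [0.4, 0.4, 1.2]
grip_width: -0.001
```

play_rows:
  deltas:
    - [0, 0, -0.04, 0, 0, 0, -1]
    - [0, 0, -0.04, 0, 0, 0, -1]
    - [0, 0, -0.04, 0, 0, 0, -1]
    - [0, 0, -0.04, 0, 0, 0, -1]
    - [0, 0, -0.04, 0, 0, 0, -1]
    - [0, 0, 0, 0, 0, 0, -1]
    - [0, 0, 0, 0, 0, 0, -1]

```text
time_s: 6.58
eef_pos: [639.0, -74.1, 65.1]
ee_rot: [0.0, 0.133, 0.991, -0.0]
force: [1.9, 1.1, 2.4]
grip_width: -0.002
```

play_rows:
  deltas:
    - [0, 0, -0.04, 0, 0, 0, -1]
    - [0, 0, -0.03, 0, 0, 0, -1]
    - [0, 0, -0.03, 0, 0, 0, -1]
    - [0, 0, -0.01, 0, 0, 0, -1]
    - [0, 0, 0, 0, 0, 0, -1]
    - [0, 0, 0, 0, 0, 0, -1]

```text
time_s: 7.08
eef_pos: [639.0, -74.0, 61.0]
ee_rot: [0.0, 0.133, 0.991, -0.0]
force: [0.2, 1.1, 4.5]
grip_width: 0.002
```

play_rows:
  deltas:
    - [0, 0, -0.02, 0, 0, 0, -1]
    - [0, 0, 0, 0, 0, 0, -1]
    - [0, 0, 0, 0, 0, 0, -1]

```text
time_s: 7.33
eef_pos: [639.0, -74.0, 60.3]
ee_rot: [0.0, 0.133, 0.991, -0.0]
force: [1.2, 1.0, 6.0]
grip_width: -0.001
```

Green is at its stop (6.0 N). Lift and go to blue, at about (479,-268).

play_rows:
  deltas:
    - [0, 0, 0.3, 0, 0, 0, -1]
    - [0, 0, 0.7, 0, 0, 0, -1]
    - [0, 0, 0.7, 0, 0, 0, -1]
    - [0, 0, 0.4, 0, 0, 0, -1]
    - [-0.57, -0.69, 0, 0, 0, 0, -1]
    - [-0.57, -0.69, 0, 0, 0, 0, -1]
    - [-0.57, -0.69, 0, 0, 0, 0, -1]
    - [-0.57, -0.69, 0, 0, 0, 0, -1]

```text
time_s: 8.0
eef_pos: [545.9, -185.1, 144.0]
ee_rot: [-0.001, 0.133, 0.991, 0.0]
force: [1.5, 0.3, -0.2]
grip_width: -0.001
```

play_rows:
  deltas:
    - [-0.57, -0.69, 0, 0, 0, 0, -1]
    - [-0.57, -0.69, 0, 0, 0, 0, -1]
    - [-0.57, -0.69, -0.1, 0, 0, 0, -1]
    - [0, 0, 0, 0, 0, 0, -1]
    - [0, 0, 0, 0, 0, 0, -1]
    - [0, 0, 0, 0, 0, 0, -1]

```text
time_s: 8.5
eef_pos: [479.2, -266.9, 140.1]
ee_rot: [-0.0, 0.133, 0.991, 0.0]
force: [-0.4, -0.3, 0.5]
grip_width: 0.001
```

```bash
python3 w.py blue wb && python3 w.py green wg2
```

```text
tcp [ 479.2 -266.9  140.1] force [-0.4 -0.3  0.5]
blue [ 254  201   43   41 1355] [275. 221.] -> [ 477.9 -267.4   68. ]
blue [  0 344  27  40 288] [  9. 364.] -> [ 574.1 -636.8   68. ]
tcp [ 479.5 -266.5  140. ] force [ 0.2  0.8 -0.3]
green [491 302  25  28 494] [503. 316.] -> [623.5 -85.2  75. ]
```

View pics/wb.png

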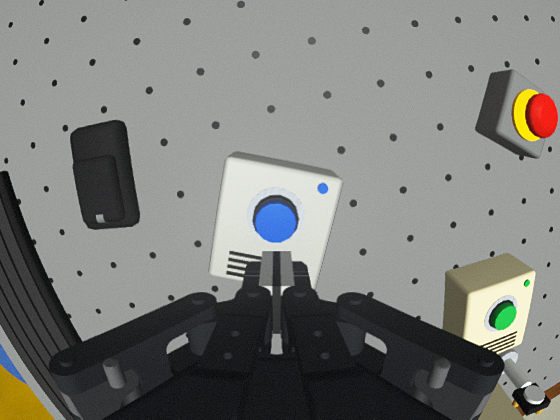

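Blue cap at (275,220) on the light grey unit is right under the tool, and green at (503,316) stands low. Press to about z 53.3.

play_rows:
  deltas:
    - [-0.02, 0, -0.5, 0, 0, 0, -1]
    - [0, 0, -0.5, 0, 0, 0, -1]
    - [0, 0, -0.4, 0, 0, 0, -1]
    - [0, 0, -0.2, 0, 0, 0, -1]
    - [0, 0, -0.1, 0, 0, 0, -1]
    - [0, 0, -0.05, 0, 0, 0, -1]
    - [0, 0, -0.05, 0, 0, 0, -1]
    - [0, 0, 0, 0, 0, 0, -1]

```text
time_s: 9.27
eef_pos: [478.8, -267.2, 68.4]
ee_rot: [0.0, 0.133, 0.991, -0.0]
force: [0.9, -0.5, 0.7]
grip_width: -0.005
```

play_rows:
  deltas:
    - [0, 0, -0.04, 0, 0, 0, -1]
    - [0, 0, -0.04, 0, 0, 0, -1]
    - [0, 0, -0.04, 0, 0, 0, -1]
    - [0, 0, -0.04, 0, 0, 0, -1]
    - [0, 0, -0.04, 0, 0, 0, -1]
    - [0, 0, -0.04, 0, 0, 0, -1]
    - [0, 0, 0, 0, 0, 0, -1]
    - [0, 0, 0, 0, 0, 0, -1]

```text
time_s: 9.93
eef_pos: [478.6, -267.3, 58.3]
ee_rot: [0.0, 0.133, 0.991, -0.0]
force: [1.3, -0.9, 1.8]
grip_width: 0.001
```

play_rows:
  deltas:
    - [0, 0, -0.04, 0, 0, 0, -1]
    - [0, 0, -0.03, 0, 0, 0, -1]
    - [0, 0, -0.03, 0, 0, 0, -1]
    - [0, 0, -0.02, 0, 0, 0, -1]
    - [0, 0, 0, 0, 0, 0, -1]
    - [0, 0, 0, 0, 0, 0, -1]

```text
time_s: 10.43
eef_pos: [478.6, -267.3, 53.7]
ee_rot: [0.0, 0.133, 0.991, -0.0]
force: [1.5, -1.3, 5.7]
grip_width: -0.0
```

Blue is at its stop (5.7 N). I'll lift clear and check all three from the fixed cameras.

play_rows:
  deltas:
    - [0, 0, 0.3, 0, 0, 0, -1]
    - [0, 0, 0.7, 0, 0, 0, -1]
    - [0, 0, 0.9, 0, 0, 0, -1]
    - [0, 0, 0.9, 0, 0, 0, -1]
    - [0, 0, 0.9, 0, 0, 0, -1]
    - [0, 0, 0, 0, 0, 0, -1]
    - [0, 0, 0, 0, 0, 0, -1]

```text
time_s: 11.02
eef_pos: [478.5, -267.3, 202.5]
ee_rot: [0.001, 0.133, 0.991, -0.001]
force: [0.4, -0.7, 0.7]
grip_width: -0.003
```

play_rows:
  deltas:
    - [-0.8, 0, 0, 0, 0, 0, -1]
    - [-0.8, 0, 0, 0, 0, 0, -1]
    - [-0.8, 0, 0, 0, 0, 0, -1]
    - [0, 0, 0, 0, 0, 0, -1]
    - [0, 0, 0, 0, 0, 0, -1]
    - [0, 0, 0, 0, 0, 0, -1]

```text
time_s: 11.52
eef_pos: [382.4, -267.0, 200.6]
ee_rot: [-0.001, 0.133, 0.991, 0.001]
force: [0.4, -0.2, 0.1]
grip_width: -0.0
```

Run:
```python
from m import *
for n in('top','scene'):
    c=capture(n); measure(n,c)
    if n=='scene': save({'pixels':cv2.resize(c['pixels'][60:340,100:473],None,fx=2.1,fy=2.1,interpolation=cv2.INTER_CUBIC)},'final')
    P,Q=cloud(dict(np.load(n+'.npz'))),cloud(c)
    uv={'top':dict(y=(216,198),g=(287,190),b=(348,244),w=(182,242)),'scene':dict(y=(357,191),g=(302,245),b=(192,251),w=(345,140))}[n]
    print(n,{k:(np.median(P[v-3:v+4,u-3:u+4,2]).round(1),np.median(Q[v-3:v+4,u-3:u+4,2]).round(1)) for k,(u,v) in uv.items()})
print(sensors.sense()['force'])
```

```text
top yellow [212 194  10   9  70] [216.7 198.2] ray@h [609.8 142.1  60. ] depth [610.9 143.1  51. ] ext [26. 25.  7.]
top yellow [260 245  15  14  29] [266.1 253.3] ray@h [439.3 -19.3  60. ] depth [439.7 -19.2  44.2] ext [28. 44.  7.]
top green [283 187   8   8  54] [286.3 190.4] ray@h [637.5 -72.5  75. ] depth [638.9 -72.7  65.6] ext [20. 22.  8.]
top blue [344 240   9   9  66] [348.1 243.8] ray@h [ 477.2 -268.    68. ] depth [ 477.6 -269.1   59.9] ext [25. 25.  7.]
top {'y': (np.float64(59.3), np.float64(48.8)), 'g': (np.float64(72.1), np.float64(62.9)), 'b': (np.float64(67.2), np.float64(57.5)), 'w': (np.float64(63.8), np.float64(61.9))}
scene yellow [257 186  19  12 102] [266.2 192.9] ray@h [470.3 -32.9  60. ] depth [460.7 -25.   43.2] ext [48. 46.  8.]
scene yellow [351 188  12  11 104] [356.2 192.8] ray@h [617.3 135.2  60. ] depth [612.6 142.3  49. ] ext [30. 29.  8.]
scene green [296 241  12  12 120] [301.6 246.5] ray@h [644.8 -79.4  75. ] depth [640.3 -74.6  63.8] ext [27. 28.  7.]
scene blue [186 246  13  13 128] [192.3 252.2] ray@h [ 487.6 -271.1   68. ] depth [ 481.4 -268.5   56.9] ext [26. 28.  7.]
scene {'y': (np.float64(57.4), np.float64(49.3)), 'g': (np.float64(72.9), np.float64(63.9)), 'b': (np.float64(65.3), np.float64(57.3)), 'w': (np.float64(61.4), np.float64(61.2))}
[ 0.49381589  0.07398737 -0.21346684]
```

View pics/final.png

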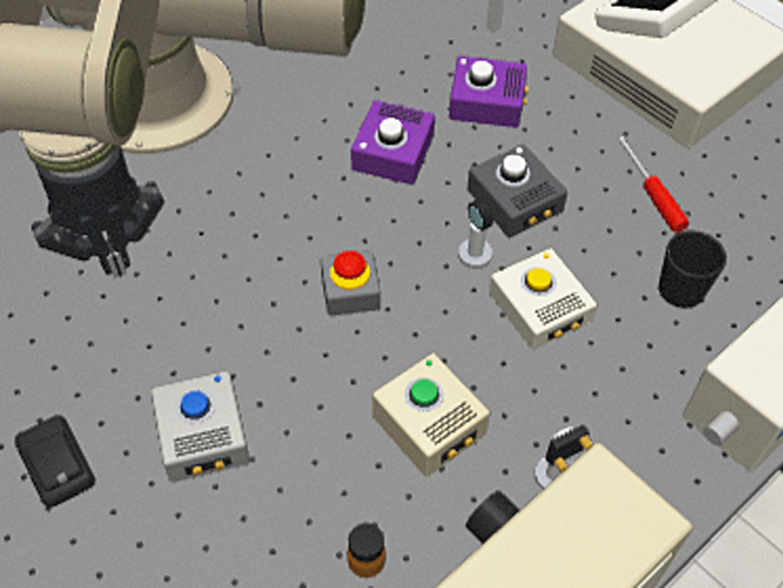

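In the final view the yellow (539,280), green (424,392) and blue (195,405) caps stand low, and the white key (514,167) is still up. Nothing looks shifted and the arm is clear, so I'm handing in.

```bash
python3 -c "
from rig import order
print(order.finish_job())"
```

```text
the job is handed in; nothing more can be done
None
```

I pressed the yellow, green and blue keys in that order with shut fingertips, each until the force rose to about 6 N at the stop. I then lifted the arm clear and handed in the job at about 12 s; no verdict was given.

- **Keys:** the last depth checks from both fixed cameras show the three caps about 8–10.5 mm lower than at the start, close to the 10 mm of a key fully in.
- **White key:** it read 2 mm lower from the top camera but only 0.2 mm lower from the scene camera. I never went near it, so I put the 2 mm down to depth noise.
- **Everything else:** the three pressed units moved no more than about 2 mm, which is within measuring error. The rest looks unmoved in the final picture, the stop was not touched, and the wrist force was about zero at hand-in.

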